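# Cull the broken biscuit and open the biscuit jar

### The job

We are about to jar up the biscuits: first pick the one broken biscuit off the dark wooden board and put it in the white bowl, leaving the whole ones lying where they are. Then open the tall empty jar, which the square well of its wooden stand keeps from turning: unscrew its tight lid anticlockwise until the threads let go (a good fifth of a turn, and no further than a quarter), without pulling the jar up out of its well, and lift the lid straight off. Finish while still holding the lid, level and still, centred just above the jar's mouth with about two centimetres of air between; do not disturb the other jars or the ornaments.

Things in the scene. Friction and masses are not known exactly. Their poses are not given: they have to be found in the camera images.
- broken_center (a point): the broken biscuit: once 36 mm round, 12 mm thick, now a D: a piece has snapped off along a straight line. The point is at its middle, half-way up. 22 mm wide along its x (snapped edge at -x, crown of the round edge at +x), 35 mm long along its y. Flat on the board among the whole ones, at any yaw; 10 to 14 g
- whole1_center (a point): a whole round biscuit, 36 mm across, 12 mm thick, 14 g, flat on the board; the point is at its middle, half-way up. Stays where it lies
- whole2_center (a point): a whole round biscuit, 36 mm across, 12 mm thick, 14 g, flat on the board; the point is at its middle, half-way up. Stays where it lies
- whole3_center (a point): a whole round biscuit, 36 mm across, 12 mm thick, 14 g, flat on the board; the point is at its middle, half-way up. Stays where it lies
- whole4_center (a point): a whole round biscuit, 36 mm across, 12 mm thick, 14 g, flat on the board; the point is at its middle, half-way up. Stays where it lies
- whole5_center (a point): a whole round biscuit, 36 mm across, 12 mm thick, 14 g, flat on the board; the point is at its middle, half-way up. Stays where it lies
- board: the dark wooden board on which the six biscuits lie in two rows of three, about 78 mm between centres: 175 mm (x) by 255 mm (y) by 15 mm thick, fixed; origin at the centre of its underside. It is on the robot's left or right, the jar stand on the other side
- bowl_in (a point): white china scraps bowl, loose, 0.45 kg, 124 mm across the rim, 55 mm high, walls 4 mm, curving in to a foot 56 mm across; the point is the centre of its inner floor (5 mm above the worktop), z axis up
- stand: heavy light-wood jar stand, fixed: a block 90 mm (x) by 250 mm (y) by 45 mm high with three square wells in a row along its y, 80 mm between centres, each 69 mm wide with its floor 12 mm above the worktop; origin at the centre of its underside. A jar in each well; any jar may be in any well
- jar_mouth (a point): centre of the rim of the tall empty jar: clear glass, square body 66 mm wide and 90 mm high, flat shoulder, round neck 44 mm across (39 mm inside) up to this rim, 107 mm above the jar's underside; z up along the jar. Loose, 0.26 to 0.42 kg, in a well whose sides let it turn no more than about 3 degrees
- lid_center (a point): steel twist-off lid of the tall jar, loose, 35 g, round, 60 mm across, 18 mm high, fluted rim; the point is on its axis half-way up, 9 mm above its lower edge, z up. Screwed home, its lower edge is 14 mm below the jar's rim and 3 mm above the glass shoulder. It is tight: turning it takes about 0.45 N m all the way. Lifted before the threads let go, it takes the jar up with it
- jar_thread (a joint): how far the tall jar's lid has been unscrewed, rad: 0 is tight, positive is anticlockwise from above; the lid rises 1.9 mm per rad. From 1.05 its three lugs are clear of the threads and it lifts straight off; stop at 1.72. The rubber seal stays on the rim and the value stays as it was when the lid is lifted
- squat_a_center (a point): a short jar, shut and full of biscuits, same square body (66 mm) and steel lid (60 mm across), 66 mm high overall, in its own well (its lid's top is 78 mm above the worktop; the tall jar's lid runs from 105 to 123 mm); the point is half-way up. Stays
- squat_b_center (a point): another short full jar, the same. Stays
- lantern: white china house-shaped lantern, 60 by 60 mm (roof 68 by 72 mm), 100 mm high, nearest the robot; origin at the centre of its underside. Stays
- bulb_vase: red bulb-shaped vase, 104 mm across, 185 mm high, beyond the bowl to the left; origin at the centre of its underside. Stays
- jug: red jug with a small handle, 64 mm across, 124 mm high, beyond the bowl to the right; origin at the centre of its underside. Stays
There are look-alikes about, which are no part of the job. What is shaped like the part that bears lid_center but green or purple is not meant.

How it is judged:
On the way, in this order (a step that is already met when the one before it is completed fails the run):
1. the broken biscuit lies in the bowl, let go and at rest (horizontal distance between broken_center and bowl_in below 0.045 m and z of broken_center in the frame of bowl_in between -0.005 and 0.045 m and linear speed of broken below 0.03 m/s and contact force between broken and the fingers below 0.05 N), for 0.2 s.
2. the lid is unscrewed until its threads are disengaged, the jar still standing in its well (value of joint jar_thread above 1.05 rad and distance of jar_mouth from where it was at the start of the episode below 0.012 m and angle between jar_mouth's own z axis and vertical below 0.08 rad), for 0.1 s.
At the end, for the whole second after the job is handed in: Broken biscuit in the bowl within 45 mm of its centre; whole biscuits within 20 mm of their starts; tall jar upright in its well within 12 mm; lid unscrewed by 1.05 to 1.64 rad, held still in the fingers, lower edge 4 to 51 mm above the rim, centred within 15 mm, level within 0.2 rad (all of step 2 and horizontal distance between broken_center and bowl_in below 0.045 m and z of broken_center in the frame of bowl_in between -0.005 and 0.045 m and z of lid_center in the frame of jar_mouth between 0.013 and 0.06 m and horizontal distance between lid_center and jar_mouth below 0.015 m and angle between lid_center's own z axis and vertical below 0.2 rad and linear speed of lid below 0.02 m/s and contact force between lid and the fingers above 1 N and contact force between lid and jar below 0.05 N and value of joint jar_thread below 1.64 rad and distance of each of whole1_center, whole2_center, whole3_center, whole4_center, whole5_center from where it was at the start of the episode below 0.02 m); the arm keeps its last pose, push and grip.
It fails at once if the tall jar is pulled up, tipped or shoved out of its well (over 15 mm) (distance of jar_mouth from where it was at the start of the episode above 0.015 m).
It fails at once if a whole biscuit is moved over 25 mm (distance of any of whole1_center, whole2_center, whole3_center, whole4_center, whole5_center from where it was at the start of the episode above 0.025 m).
It fails at once if another jar or an ornament is moved over 20 mm (distance of any of squat_a_center, squat_b_center, lantern, bulb_vase, jug from where it was at the start of the episode above 0.02 m).
It fails at once if the lid is carried off or dropped: over 80 mm from the jar's mouth (distance between lid_center and jar_mouth above 0.08 m).
It also fails if it takes over 51 s, if anything falls off the work surface, if the arm or the gripper's body presses on something with over 40 N, if the wrist force passes 120 N, or if a joint passes its speed limit or range.

### The arm

A 6-joint arm with a two-finger parallel gripper is mounted at the origin on the work surface. World frame = base frame: x ahead of the robot, y to its left, z up, the work surface at z = 0. Lengths are in m, angles in rad, forces in N, time in s.
With the tool pointing down it reaches from about 0.425 to 0.95 m from the base axis. Payload 3.5 kg.
Tool frame: the origin (TCP) lies midway between the tips of the shut fingers; the grasp point (between the pads) lies 19 mm behind it; z points along the fingers, x is the direction in which the jaws open and shut, and the axes are right-handed (so a half turn about z gives the same grasp; the last joint's range is limited). The gripper opens to 85 mm and grips with 20 to 120 N. Pads are 22 mm wide; open, the fingers measure 114 mm over their backs; the gripper's body (76 mm by 85 mm) begins 54 mm behind the grasp point. The pads swing forward as they close: fully open they stand 13 mm farther back than shut.
Start: joints at [1.109, 0.286, 1.577, -0, 1.279, -0.15], TCP at [0.207, 0.642, 0.231] pointing down, gripper open.
Joint ranges: [-2.77, 2.77], [-0.9, 2.22], [0.21, 2.48], [-1.53, 4.67], [0.24, 2.81], [-2.84, 2.84]. Speed limits (rad/s): [2.79, 2.79, 3.14, 3.14, 3.14, 3.14].

### API

Orientations are given as a unit quaternion [x, y, z, w].
In Python, from plant import readout, optics, ctrl gives the robot as it stands. The module is installed in compiled form; this text tells all that it offers.
- The arm moves only by the shell command python3 -m crank 'ROWS' [OPENING] [FORCE]. ROWS is text: rows parted by semicolons, each of 6 numbers parted by spaces: the shift along the tool's x, y, z in mm, then the turn, a rotation vector about the tool's x, y, z in rad. In form: dx dy dz ax ay az; .... A call has 1 to 5 rows; each row shifts and turns the commanded pose from where the row before left it, along the tool's axes as they then stand; what a row does not reach is not made up. A row lasts 1/8 s, in which the tool goes at most 62.5 mm and 10.7 degrees, less where a joint would pass 70% of its speed; a pose out of reach is approached as far as the arm can. A call is refused whole if a number of a shift passes 62.5 or a number of a turn 0.188, either way. A call with a gripper value outside its range is refused whole. OPENING is the opening, from -1 (shut) to 1 (fully open), set as the call begins (- or left out, the last holds). The fingers move at their own pace and stop on an object; FORCE is the grip in N (left out, the last holds). Time passes only in rows, so rows that do not move let the fingers close. It gives the time, the measured TCP pose, the force and the opening at its end, in the units of the state.
- readout.get_state(): the state, without advancing time (a new reading comes with each control period).
- optics.read_camera(name): name is "scene" or "top"; returns the picture (384x512x3 uint8, red, green, blue); there is no depth.
- optics.calibration(name): a dict with "mtx" (3x3 intrinsics, pixels), "rvec" (rotation vector, rad) and "tvec" (3), from world to camera coordinates, as OpenCV has them. Camera axes: x right, y down, z forward; pixel columns grow to the right and rows downward; lengths in m; the calibration is good to about 2 mm. A picture is of the moment at which its call begins. calibration takes no time and is no camera call.
- ctrl.sign_off(): hands the job in, once; it reports no verdict.
Trained networks look in the newest picture that a camera, given by its name, has taken for a name from the list of things; names that differ only in an ending like _2 or _b are one class to them, and where a whole thing is asked for, a point or a joint stands for the part that bears it (a point fixed in the world has none). Each returns a list of dicts, best first, with "p" (0 to 1); they miss things now and then, are a little off and sometimes report something else, mostly with a low value. They report only what shows in the picture. A call takes as long as a camera call. They do not tell look-alikes from the thing itself.
- optics.recognise(camera, thing): "xy" ([column, row] as shares, 0 to 1, of the picture: columns of its width, rows of its height, amid what is visible of it).
The state is a dict: "time": time; "qpos": joint angles; "dq": joint speeds; "joint_efforts": joint torques, N m; "eef_pos": TCP position; "tcp_rot": TCP orientation; "contact_force": force on the tool from outside, world axes, zero at the start; "wrist_torque": the same for the moment, N m; "opening": opening from 0.0 (shut) to 1.0 (fully open).
Only numpy, scipy, OpenCV 4.12 (cv2) and the standard library are available. Lean on these libraries where they do the work, as an engineer would, in place of code of your own. Each camera call takes 0.05 s, during which the arm holds its last target.

## Working session

There is one attempt and no reset: what is moved stays moved. The work goes in short steps, Python scripts to look and compute and a shell command to move; the robot and the scene stay as the last step left them, time stands still between calls to the robot, and variables do not carry over. Pictures are saved under pics/ and viewed, and the job is handed in when it is done.

```bash
mkdir -p pics; ls
python3 - <<'E'
from plant import readout, optics
import cv2
s=readout.get_state(); print(s)
for n in ("scene","top"):
    im=optics.read_camera(n); cv2.imwrite(f"pics/{n}0.png",im[:,:,::-1]); print(n,optics.calibration(n))
E
```

```text
pics
{'time': 0.0, 'qpos': array([ 1.10901078e+00,  2.87208196e-01,  1.57817381e+00, -2.86458636e-05,
        1.27859243e+00, -1.50003594e-01]), 'dq': array([ 0.00012142, -0.00086555, -0.00190755, -0.00086975,  0.00139956,
        0.00055787]), 'joint_efforts': array([-1.17513857e-03, -4.05971646e+01, -2.92628735e+01, -1.46440962e-04,
        5.67928029e-03,  2.73415701e-06]), 'eef_pos': array([0.20674525, 0.64187024, 0.22992055]), 'tcp_rot': array([ 8.08314735e-01,  5.88749412e-01, -1.05026034e-03,  5.61568118e-04]), 'contact_force': array([-0.48917937, -0.30020262,  0.27160508]), 'wrist_torque': array([-0.04864468,  0.03882009, -0.08237189]), 'opening': 1.003792866334297}
scene {'mtx': array([[377.40644778,   0.        , 248.93090355],
       [  0.        , 377.40644778, 194.38932935],
       [  0.        ,   0.        ,   1.        ]]), 'rvec': array([ 1.85710745,  1.85052836, -0.63810074]), 'tvec': array([-0.01201005, -0.41331971,  1.42593329])}
top {'mtx': array([[482.34054571,   0.        , 250.45548174],
       [  0.        , 482.34054571, 187.71148119],
       [  0.        ,   0.        ,   1.        ]]), 'rvec': array([ 2.18743621, -2.14815497,  0.09841086]), 'tvec': array([0.00271209, 0.57605203, 1.20602943])}
```

Run:
```python
import cv2
for n in ("scene","top"):
    im=cv2.imread(f"pics/{n}0.png"); cv2.imwrite(f"pics/{n}0b.png",cv2.resize(im,None,fx=1.5,fy=1.5,interpolation=cv2.INTER_CUBIC))
```

```text
(no output)
```

View pics/scene0b.png

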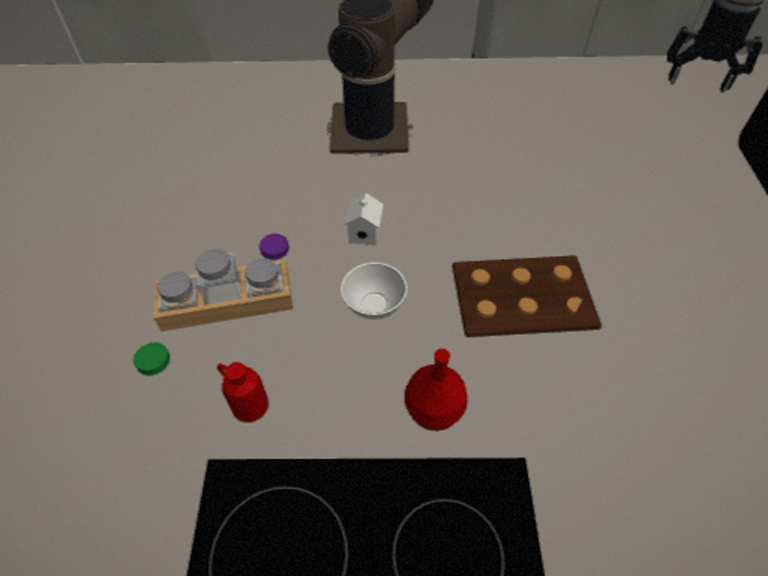

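View pics/top0b.png

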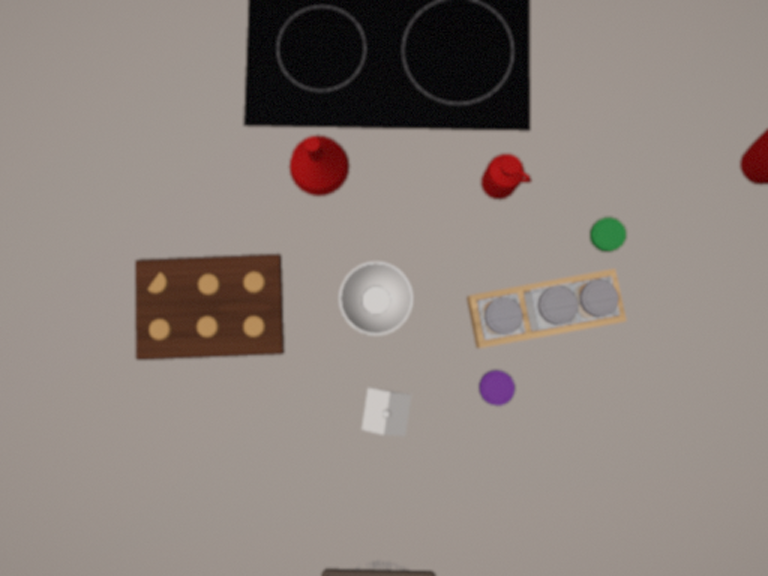

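The scene view (768×576 enlargement) shows the board on the robot's left, with the broken biscuit at its far-left corner, at about (574,304). The stand is on the right. In it the middle jar at (213,265) stands higher than the others.

Candidates in the top view (enlarged pixels):
- **Biscuits:** (158,284) has a straight cut. The whole ones are at (208,284), (254,282), (159,329), (207,327) and (254,326).
- **Lids:** the steel ones are at (503,315), (558,305) and (600,297). Green at (608,234) and purple at (497,387) are look-alikes.

I'll check these in close crops.

```bash
cat > h.py <<'E'
import numpy as np, cv2
from plant import readout, optics
from scipy.spatial.transform import Rotation as R
C={n:optics.calibration(n) for n in("scene","top")}
def ray(n,uv):
    c=C[n]; Rm=cv2.Rodrigues(c["rvec"])[0]; o=-Rm.T@c["tvec"]
    d=Rm.T@np.linalg.inv(c["mtx"])@np.array([uv[0],uv[1],1.]); return o,d
def atz(n,uv,z):
    o,d=ray(n,uv); return o+d*(z-o[2])/d[2]
def proj(n,p):
    c=C[n]; return cv2.projectPoints(np.array(p,float).reshape(-1,1,3),c["rvec"],c["tvec"],c["mtx"],None)[0].reshape(-1,2)
def tri(us,ut):
    A=[];b=[]
    for n,u in(("scene",us),("top",ut)):
        o,d=ray(n,u); d/=np.linalg.norm(d); P=np.eye(3)-np.outer(d,d); A.append(P);b.append(P@o)
    x=np.linalg.lstsq(np.vstack(A),np.hstack(b),rcond=None)[0]
    return x
def st():
    s=readout.get_state(); r=R.from_quat(s["tcp_rot"]); return s,r
E
python3 - <<'E'
from h import *
t=cv2.imread("pics/top0.png"); s=cv2.imread("pics/scene0.png")
a=cv2.resize(t[165:245,85:195],(550,400),interpolation=cv2.INTER_CUBIC); 
b=cv2.resize(t[170:240,305:425],(600,350),interpolation=cv2.INTER_CUBIC)
cv2.imwrite("pics/cropA.png",a);cv2.imwrite("pics/cropB.png",b)
cv2.imwrite("pics/cropC.png",cv2.resize(s[160:225,95:200],(735,455),interpolation=cv2.INTER_CUBIC))
cv2.imwrite("pics/cropD.png",cv2.resize(s[165:225,300:402],(714,420),interpolation=cv2.INTER_CUBIC))
# biscuits
def blobs(im,n):
    h=cv2.cvtColor(im,cv2.COLOR_BGR2HSV); 
    m=((h[...,0]>8)&(h[...,0]<22)&(h[...,1]>110)&(h[...,2]>120)).astype(np.uint8)
    k,l,sx,c=cv2.connectedComponentsWithStats(m)
    return [(c[i],sx[i,4]) for i in range(1,k) if sx[i,4]>30]
for n,im in(("scene",s),("top",t)):
    for c,a in blobs(im,n): print(n,c.round(1),a,atz(n,c,.027).round(4))
for th in("broken_center","lid_center","jar_mouth","bowl_in"):
    for n in("scene","top"):
        r=optics.recognise(n,th); print(th,n,[(np.round(np.array(q["xy"])*[512,384],1),round(q["p"],2)) for q in r])
E
```

```text
scene [151.8 197.6] 433 [ 0.5479 -0.2638  0.027 ]
scene [374.8 180.9] 77 [0.4934 0.3807 0.027 ]
scene [347.4 182.7] 78 [0.4994 0.3    0.027 ]
scene [320.1 183.5] 76 [0.5016 0.2205 0.027 ]
scene [351.6 203. ] 89 [0.5723 0.3005 0.027 ]
scene [382.3 202. ] 62 [0.5696 0.3862 0.027 ]
scene [324.1 204.6] 90 [0.5772 0.2232 0.027 ]
top [168.7 187.5] 159 [0.5728 0.2229 0.027 ]
top [105.  188.9] 116 [0.5663 0.3861 0.027 ]
top [138.4 189. ] 161 [0.5677 0.3004 0.027 ]
top [137.5 217.4] 160 [0.4949 0.2997 0.027 ]
top [168.5 217.2] 161 [0.4968 0.2205 0.027 ]
top [105.6 219.2] 159 [0.4887 0.381  0.027 ]
broken_center scene [(array([140.2, 178.8]), 0.45)]
broken_center top [(array([105.1, 190.8]), 0.67)]
lid_center scene [(array([140.8, 179. ]), 0.81), (array([ 99.4, 239.4]), 0.73)]
lid_center top [(array([332.1, 260.2]), 0.93), (array([404.2, 156.6]), 0.87), (array([369.5, 202.9]), 0.84), (array([250.5, 199.6]), 0.5)]
jar_mouth scene [(array([146.9, 191.2]), 0.8), (array([238.8, 142.5]), 0.21)]
jar_mouth top [(array([356.7, 207.9]), 0.74), (array([136.2, 203. ]), 0.66)]
bowl_in scene [(array([249. , 190.4]), 0.79)]
bowl_in top [(array([247.5, 198.3]), 0.61)]
```

View pics/cropA.png

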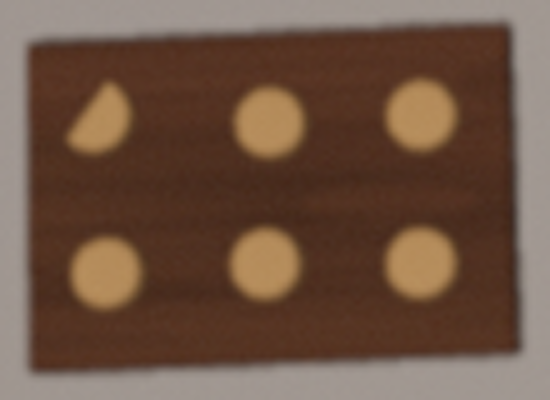

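View pics/cropB.png

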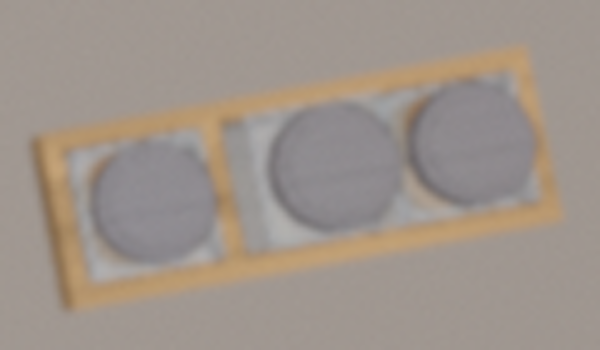

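View pics/cropC.png

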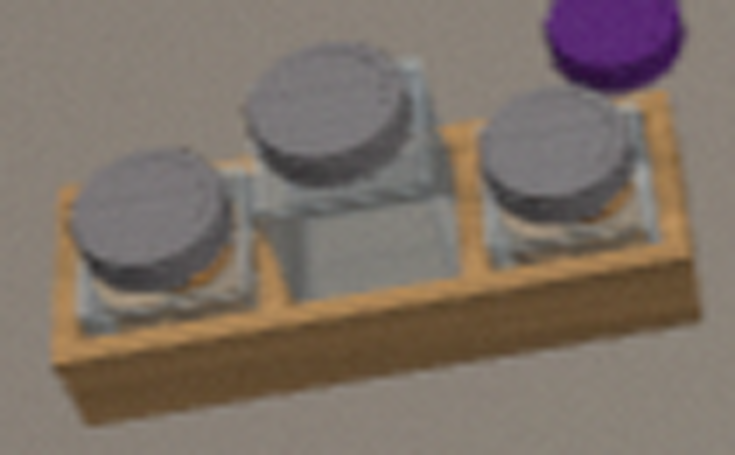

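View pics/cropD.png

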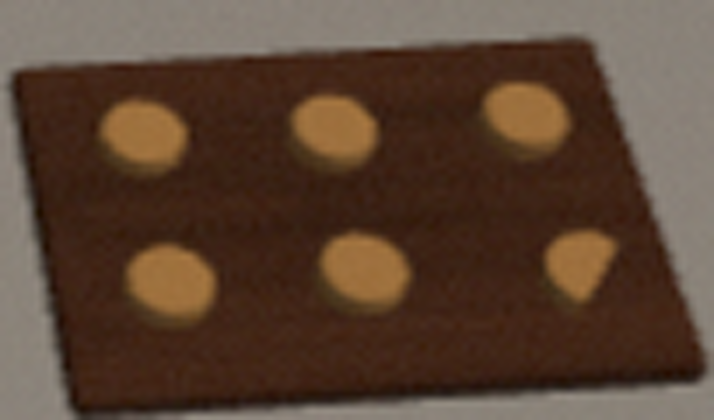

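The crops settle both choices. In crop A the D-shaped biscuit is at (100,118), with its snapped edge facing up-left. In crop C the raised middle jar with the empty glass body is the tall one, and its lid top is at about (330,110). Some networks put lid_center on the green and purple look-alikes, so I'm ignoring those. Next I triangulate.

Run:
```python
from h import *
t=cv2.imread("pics/top0.png"); s=cv2.imread("pics/scene0.png")
# lid ellipses: grey-ish darker, bluish
def fit(im,box,name,thr):
    x0,y0,x1,y1=box; k=8
    c=cv2.resize(im[y0:y1,x0:x1],None,fx=k,fy=k,interpolation=cv2.INTER_CUBIC)
    g=cv2.GaussianBlur(cv2.cvtColor(c,cv2.COLOR_BGR2GRAY),(0,0),4)
    m=(g<thr).astype(np.uint8)
    cs,_=cv2.findContours(m,cv2.RETR_EXTERNAL,cv2.CHAIN_APPROX_NONE); q=max(cs,key=cv2.contourArea)
    e=cv2.fitEllipse(q); cv2.drawContours(c,[q],-1,(0,255,0),1);cv2.ellipse(c,e,(0,0,255),1); cv2.imwrite(f"pics/{name}.png",c)
    ctr=np.array(e[0]); u=(ctr+.5)/k-.5+[x0,y0]; print(name,u.round(2),np.array(e[1])/k); return u
print(t[205,372],t[205,385],t[203,355],t[205,335])
print(s[176,142],s[184,142])
# sub-blobs by hand: top-face centre
print("tall lid tri", tri([142.7,175.6],[371.9,203.0]).round(4))
print("L squat", tri([95+148/7-.5,160+213/7-.5],[305+470/5-.5,170+143/5-.5]).round(4))
print("R squat", tri([95+556/7-.5,160+143/7-.5],[305+155/5-.5,170+200/5-.5]).round(4))
# broken
bs=np.array([300+579/7-.5,165+266/7-.5])
h=cv2.cvtColor(cv2.resize(t[165:245,85:195],None,fx=8,fy=8,interpolation=cv2.INTER_CUBIC),cv2.COLOR_BGR2HSV)
m=((h[...,0]>8)&(h[...,0]<25)&(h[...,1]>80)&(h[...,2]>128)).astype(np.uint8)
k,l,sx,cc=cv2.connectedComponentsWithStats(m)
for i in range(1,k):
    if sx[i,4]<1000: continue
    ys,xs=np.where(l==i); P=np.array([atz("top",((x+.5)/8-.5+85,(y+.5)/8-.5+165),.027)[:2] for x,y in zip(xs[::5],ys[::5])])
    r=cv2.minAreaRect((P*1000).astype(np.float32)); mom=P.mean(0); w,v=np.linalg.eigh(np.cov(P.T))
    print("bis",mom.round(4),np.round(r[0],1),np.round(r[1],1),round(r[2],1),"PCA minor dir",v[:,0].round(3),sx[i,4])
    if abs(mom[1]-.386)<.02 and mom[0]>.54:
        print("tri broken", tri(bs,[cc[i][0]/8-.44+85,cc[i][1]/8-.44+165]))
# bowl rim & foot
for z in(.055,.005): print("bowl",z,atz("top",(376/1.5 if z>.03 else 375.5/1.5,298/1.5),z).round(4))
print("bowl tri", tri([249.2,193],[250.6,198.5]).round(4))
# stand corners in top (z=.045)
for p in [(35,137),(527,47),(560,218),(70,308)]: print("stand",atz("top",(305+p[0]/5-.4,170+p[1]/5-.4),.045).round(4))
```

```text
[141 137 140] [139 142 149] [156 156 158] [144 139 143]
[121 121 124] [71 71 73]
tall lid tri [ 0.5361 -0.2743  0.1107]
L squat [ 0.5528 -0.3528  0.0701]
R squat [ 0.5215 -0.1962  0.0734]
bis [0.5728 0.2228] [572.8 222.9] [35.3 35. ] 50.6 PCA minor dir [ 0.369 -0.929] 9621
bis [0.5664 0.3865] [565.9 385.4] [23.5 37.1] 57.7 PCA minor dir [-0.529 -0.849] 6927
tri broken [0.56690347 0.38836829 0.02077349]
bis [0.5676 0.3005] [567.6 300.6] [35.1 34.8] 1.0 PCA minor dir [ 0.46  -0.888] 9527
bis [0.4969 0.2204] [496.9 220.6] [34.8 35.3] 46.5 PCA minor dir [-0.213 -0.977] 9722
bis [0.4951 0.2998] [494.9 299.8] [34.7 35. ] 64.8 PCA minor dir [ 0.184 -0.983] 9624
bis [0.489  0.3808] [488.8 380.9] [35.2 34.7] 21.0 PCA minor dir [ 0.05  -0.999] 9671
bowl 0.055 [0.5458 0.0119 0.055 ]
bowl 0.005 [0.5495 0.0131 0.005 ]
bowl tri [0.547  0.0133 0.0437]
stand [ 0.5535 -0.1413  0.045 ]
stand [ 0.6035 -0.3891  0.045 ]
stand [ 0.5175 -0.4044  0.045 ]
stand [ 0.4681 -0.1593  0.045 ]
```

The tall jar is in the middle well. The lid centre triangulates to (0.536, −0.274), and the stand's corners average to the same point. Triangulated heights come out 6–12 mm below the text's. The broken biscuit is at (0.566, 0.386) with its snapped-edge normal at 57.7°. I'll move above it.

```bash
cat > to.py <<'E'
import sys
from h import *
# usage: to.py x y z yawdeg(of jaw axis)
x,y,z,yaw=map(float,sys.argv[1:5])
s,r=st(); M=r.as_matrix(); d=M.T@(np.array([x,y,z])-s["eef_pos"])*1000
c,sn=np.cos(np.radians(yaw)),np.sin(np.radians(yaw))
best=None
for k in(1,-1):
    T=np.array([[k*c,k*sn,0],[k*sn,-k*c,0],[0,0,-1]]).T
    rv=R.from_matrix(M.T@T).as_rotvec()
    print("turn",rv.round(3))
print("t",round(s["time"],2),"shift mm",d.round(1),"pos",s["eef_pos"].round(4),"q",s["qpos"].round(2),"F",s["contact_force"].round(1),"T",s["wrist_torque"].round(2),"open",round(s["opening"],3),"tilt",np.degrees(np.arccos(-M[2,2])).round(2),"jaw yaw",np.degrees(np.arctan2(M[1,0],M[0,0])).round(1))
E
python3 to.py .566 .386 .10 57.7
```

```text
turn [-0.     0.     0.252]
turn [-0.   -0.   -2.89]
t 0.5 shift mm [-134.   420.3  131.3] pos [0.207  0.6424 0.2313] q [ 1.11  0.29  1.58  0.    1.28 -0.15] F [ 0.6  0.3 -0.1] T [-0.02 -0.05 -0.01] open 1.0 tilt 0.0 jaw yaw 72.1
```

```bash
python3 -m crank '-17 52 12 0 0 0; -17 52 12 0 0 0; -17 52 12 0 0 0; -17 52 12 0 0 0; -17 53 12 0 0 0' 0.06 40; python3 -m crank '-17 53 12 0 0 0; -16 53 12 0 0 0; -16 53 12 0 0 0; 0 0 0 0 0 0.126; 0 0 0 0 0 0.126'; python3 to.py .566 .386 .10 57.7
```

```text
time: 1.12
eef_pos: [0.4307, 0.4804, 0.1712]
tcp_rot: [0.808, 0.589, 0.0, -0.0]
contact_force: [0.3, 0.4, -0.2]
opening: 0.534
time: 1.75
eef_pos: [0.5665, 0.3851, 0.1349]
tcp_rot: [0.877, 0.48, -0.0, -0.0]
contact_force: [-1.0, 0.4, 0.1]
opening: 0.528
turn [-0.     0.    -0.006]
turn [1.000e-03 1.000e-03 3.135e+00]
t 1.75 shift mm [ 0.5 -0.9 34.9] pos [0.5665 0.3851 0.1349] q [ 0.45  0.39  1.62  0.    1.13 -0.55] F [-1.   0.4  0.1] T [ 0.01  0.02 -0.01] open 0.528 tilt 0.03 jaw yaw 57.3
```

```bash
python3 -m crank '0 0 30 0 0 0; 0 0 30 0 0 0; 0 0 25 0 0 0; 0 0 0 0 0 0'
python3 - <<'E'
from h import *
im=optics.read_camera("scene")[:,:,::-1]; cv2.imwrite("pics/s1.png",cv2.resize(im[120:240,320:440],None,fx=5,fy=5,interpolation=cv2.INTER_CUBIC))
im=optics.read_camera("top")[:,:,::-1]; cv2.imwrite("pics/t1.png",cv2.resize(im[140:250,70:190],None,fx=5,fy=5,interpolation=cv2.INTER_CUBIC))
s,r=st(); p=s["eef_pos"]; print(p, (proj("scene",[p,p-[0,0,p[2]-.027]])-[320,120])*5, (proj("top",[p])-[70,140])*5)
E
```

```text
time: 2.25
eef_pos: [0.5638, 0.3852, 0.0475]
tcp_rot: [0.876, 0.482, -0.003, -0.0]
contact_force: [0.2, 0.6, 0.5]
opening: 0.53
[0.56610752 0.38628187 0.05103404] [[321.69467235 379.06981541]
 [310.09954928 404.84741348]] [[160.25215468 240.36168764]]
```

View pics/s1.png

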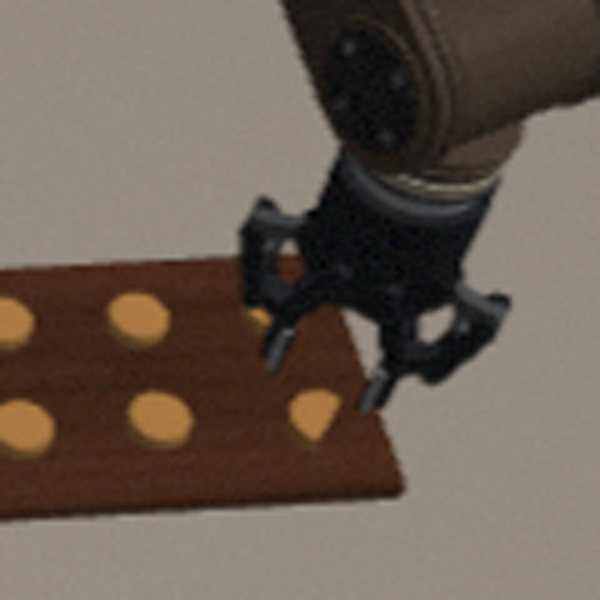

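View pics/t1.png

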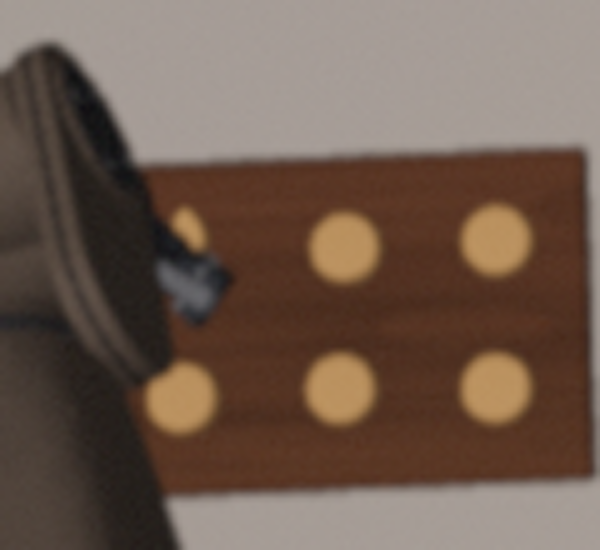

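The scene crop shows the fingertips at (275,368) and (368,408), either side of the D at (313,413) and lined up with its snapped edge. I'll go down and close.

```bash
python3 -m crank '1 1 20 0 0 0; 0 0 13 0 0 0; 0 0 0 0 0 0; 0 0 0 0 0 0' ; python3 to.py .566 .386 .018 57.7;  python3 -m crank '0 0 0 0 0 0; 0 0 0 0 0 0; 0 0 0 0 0 0; 0 0 0 0 0 0; 0 0 0 0 0 0' -1 30;python3 to.py .566 .386 .018 57.7
```

```text
time: 2.85
eef_pos: [0.5671, 0.3864, 0.0173]
tcp_rot: [0.876, 0.483, -0.0, 0.0]
contact_force: [0.4, 0.5, 0.1]
opening: 0.528
turn [-0.  0. -0.]
turn [0.    0.    3.142]
t 2.85 shift mm [-0.9 -0.7 -0.7] pos [0.5671 0.3864 0.0173] q [ 0.45  0.54  1.66 -0.    0.94 -0.56] F [0.4 0.5 0.1] T [-0.01 -0.02  0.08] open 0.528 tilt 0.0 jaw yaw 57.7
time: 3.48
eef_pos: [0.5676, 0.3867, 0.0182]
tcp_rot: [0.876, 0.482, 0.001, 0.0]
contact_force: [0.1, -0.3, 5.4]
opening: 0.241
turn [ 0.001 -0.001 -0.   ]
turn [-2.000e-03 -1.000e-03  3.142e+00]
t 3.48 shift mm [-1.5 -1.   0.2] pos [0.5676 0.3867 0.0182] q [ 0.45  0.54  1.66  0.    0.94 -0.56] F [ 0.1 -0.3  5.4] T [0.01 0.02 0.05] open 0.241 tilt 0.09 jaw yaw 57.7
```

```bash
python3 -m crank '0 0 -20 0 0 0; 0 0 -50 0 0 0; 0 0 -40 0 0 0; 0 0 0 0 0 0'
python3 - <<'E'
from h import *
im=optics.read_camera("scene")[:,:,::-1]; cv2.imwrite("pics/s2.png",cv2.resize(im[100:240,220:440],None,fx=3.5,fy=3.5,interpolation=cv2.INTER_CUBIC))
E
python3 to.py .5475 .0125 .12 57.7
```

```text
time: 3.98
eef_pos: [0.5696, 0.3877, 0.1336]
tcp_rot: [0.876, 0.483, 0.005, 0.0]
contact_force: [0.0, 0.1, -1.0]
opening: 0.244
turn [ 0.002 -0.004  0.   ]
turn [ 0.006  0.004 -3.142]
t 4.03 shift mm [-327.5  182.6    9.6] pos [0.5681 0.3869 0.1304] q [ 0.45  0.4   1.62 -0.    1.11 -0.56] F [ 0.2 -0.6 -0.6] T [ 0.06  0.02 -0.05] open 0.243 tilt 0.26 jaw yaw 57.7
```

View pics/s2.png

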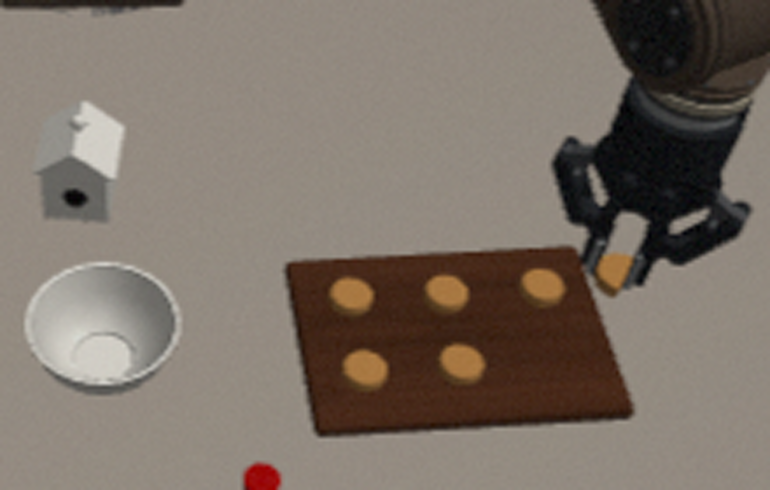

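The biscuit is held at (615,272), and the other five are in place. I'll carry it to the bowl.

```bash
python3 -m crank '-40 23 0 0 0 0; -48 26 0 0 0 0; -48 27 0 0 0 0; -48 27 0 0 0 0; -48 27 0 0 0 0'; python3 -m crank '-48 27 0 0 0 0; -47 26 0 0 0 0; 0 0 0 0 0 0; 0 0 0 0 0 0';python3 to.py .5475 .0125 .035 57.7
```

```text
time: 4.65
eef_pos: [0.5511, 0.1191, 0.1254]
tcp_rot: [0.876, 0.483, -0.002, -0.001]
contact_force: [0.3, -0.5, -0.1]
opening: 0.239
time: 5.15
eef_pos: [0.546, 0.0125, 0.1261]
tcp_rot: [0.876, 0.482, -0.001, -0.001]
contact_force: [-0.0, -0.4, -0.2]
opening: 0.246
turn [-0.003  0.001 -0.001]
turn [1.000e-03 4.000e-03 3.141e+00]
t 5.15 shift mm [ 0.8  1.6 91. ] pos [0.546  0.0125 0.1261] q [-0.16  0.12  1.98  0.    1.05 -1.17] F [-0.  -0.4 -0.2] T [-0.02 -0.02 -0.02] open 0.246 tilt 0.16 jaw yaw 57.7
```

```bash
python3 -m crank '1 1 40 0 0 0; 0 0 35 0 0 0; 0 0 15 0 0 0; 0 0 0 0 0 0; 0 0 0 0 0 0'; python3 to.py .5475 .0125 .035 57.7; python3 -m crank '0 0 0 0 0 0; 0 0 0 0 0 0; 0 0 0 0 0 0' -0.1; python3 -m crank '0 0 -30 0 0 0; 0 0 -60 0 0 0; 0 0 -60 0 0 0; 0 0 0 0 0 0'
python3 - <<'E'
from h import *
im=optics.read_camera("scene")[:,:,::-1]; cv2.imwrite("pics/s3.png",cv2.resize(im[100:240,200:330],None,fx=4,fy=4,interpolation=cv2.INTER_CUBIC))
E
python3 to.py .5475 .0125 .12 57.7
```

```text
time: 5.78
eef_pos: [0.5495, 0.0128, 0.0387]
tcp_rot: [0.876, 0.483, 0.001, 0.001]
contact_force: [-0.1, 0.6, -0.2]
opening: 0.245
turn [ 0.002 -0.001  0.001]
turn [ 1.000e-03  3.000e-03 -3.141e+00]
t 5.78 shift mm [-1.3 -1.6  3.7] pos [0.5495 0.0128 0.0387] q [-0.16  0.26  2.01  0.    0.88 -1.17] F [-0.1  0.6 -0.2] T [ 0.02  0.02 -0.  ] open 0.245 tilt 0.14 jaw yaw 57.7
time: 6.15
eef_pos: [0.5487, 0.0124, 0.0379]
tcp_rot: [0.876, 0.482, 0.0, 0.0]
contact_force: [0.3, -0.8, -0.2]
opening: 0.449
time: 6.65
eef_pos: [0.5522, 0.0119, 0.1945]
tcp_rot: [0.876, 0.482, 0.005, 0.004]
contact_force: [1.1, -0.2, -0.4]
opening: 0.454
turn [ 0.006 -0.003 -0.   ]
turn [-0.004 -0.01   3.141]
t 6.7 shift mm [-1.3 -2.9 70.9] pos [0.5502 0.0122 0.1909] q [-0.16  0.05  1.93  0.    1.16 -1.17] F [-0.3  0.7  0.4] T [-0.01 -0.01 -0.02] open 0.453 tilt 0.4 jaw yaw 57.7
```

View pics/s3.png

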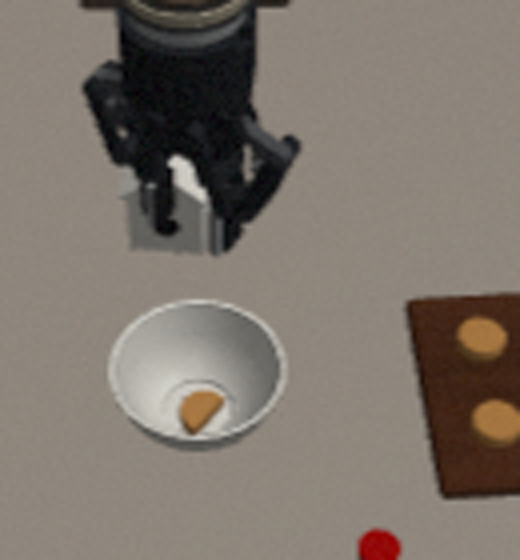

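The broken biscuit lies on the bowl's floor at (203,410) and has been let go. Next I go above the tall jar, with the jaws along the stand's x (about 11°). From there q6 has room for the anticlockwise turn.

```bash
python3 to.py .536 -.274 .17 11.4
```

```text
turn [ 0.005 -0.005  0.808]
turn [ 0.006  0.006 -2.334]
t 6.7 shift mm [-249.5  140.8   21.1] pos [0.5502 0.0122 0.1909] q [-0.16  0.05  1.93  0.    1.16 -1.17] F [-0.3  0.7  0.4] T [-0.01 -0.01 -0.02] open 0.453 tilt 0.4 jaw yaw 57.7
```

```bash
python3 -m crank '-41 23 3 0 0 0; -42 24 3 0 0 0; -42 24 3 0 0 0; -42 23 3 0 0 0; -42 24 3 0 0 0' 1 40; python3 -m crank '-41 23 3 0 0 0.1; 0 0 0 0 0 0.18; 0 0 0 0 0 0.18; 0 0 0 0 0 0.18; 0 0 0 0 0 0.168';python3 -m crank '0 0 0 0 0 0; 0 0 0 0 0 0'; python3 to.py .536 -.274 .14 11.4
python3 - <<'E'
from h import *
im=optics.read_camera("scene")[:,:,::-1]; cv2.imwrite("pics/s4.png",cv2.resize(im[90:230,80:220],None,fx=4,fy=4,interpolation=cv2.INTER_CUBIC))
im=optics.read_camera("top")[:,:,::-1]; cv2.imwrite("pics/t4.png",cv2.resize(im[140:270,290:430],None,fx=4,fy=4,interpolation=cv2.INTER_CUBIC))
s,r=st(); p=s["eef_pos"]; print(p, (proj("scene",[p])-[80,90])*4, (proj("top",[p])-[290,140])*4)
E
```

```text
time: 7.32
eef_pos: [0.535, -0.228, 0.1698]
tcp_rot: [0.876, 0.482, -0.001, -0.002]
contact_force: [0.7, -0.1, 0.5]
opening: 0.999
time: 7.95
eef_pos: [0.5328, -0.2735, 0.1667]
tcp_rot: [0.995, 0.096, -0.002, -0.002]
contact_force: [0.4, 0.4, -0.6]
opening: 1.0
time: 8.2
eef_pos: [0.5334, -0.2738, 0.1681]
tcp_rot: [0.995, 0.101, -0.001, -0.001]
contact_force: [0.6, -0.0, -0.1]
opening: 1.0
turn [-0.002  0.001  0.002]
turn [-2.000e-03 -2.000e-03 -3.139e+00]
t 8.2 shift mm [ 2.5  0.8 28.1] pos [ 0.5334 -0.2738  0.1681] q [-0.64  0.18  1.82 -0.    1.14 -0.84] F [ 0.6 -0.  -0.1] T [-0.01 -0.01  0.  ] open 1.0 tilt 0.12 jaw yaw 11.5
[ 0.53368158 -0.27397711  0.16869693] [[226.50715854 281.53239073]] [[347.94884212 250.040806  ]]
```

View pics/s4.png

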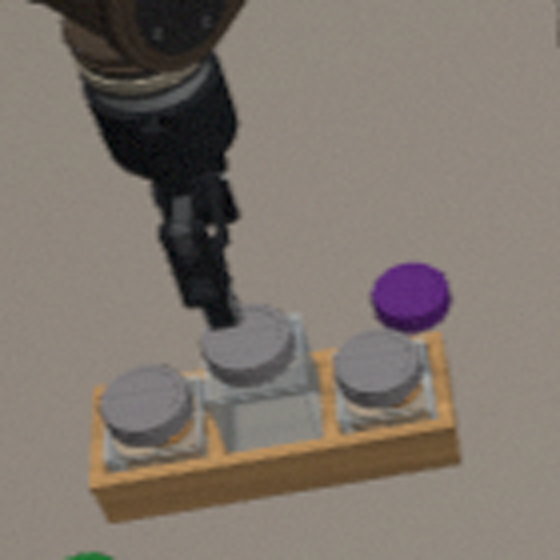

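View pics/t4.png

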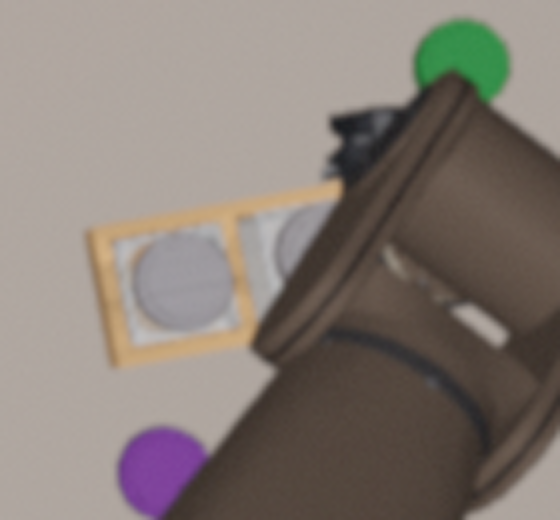

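Run:
```python
from h import *
for z in (.123,.111): print(atz("scene",(142.7,175.6),z).round(4),atz("top",(371.9,203.),z).round(4))
t=cv2.imread("pics/top0.png"); s=cv2.imread("pics/scene0.png")
# overlay predicted lid top circle at candidate positions
a=np.linspace(0,6.283,80)
for n,im,(x0,y0,x1,y1),k in(("scene",s,(110,150,180,215),9),("top",t,(335,170,415,240),9)):
    c=cv2.resize(im[y0:y1,x0:x1],None,fx=k,fy=k,interpolation=cv2.INTER_CUBIC)
    for (X,Y,col) in((.536,-.274,(0,0,255)),):
        P=proj(n,np.c_[X+.03*np.cos(a),Y+.03*np.sin(a),0*a+.123])
        cv2.polylines(c,[np.int32((P+.5-[x0,y0])*k)],True,col,1)
        P=proj(n,np.c_[X+.03*np.cos(a),Y+.03*np.sin(a),0*a+.105])
        cv2.polylines(c,[np.int32((P+.5-[x0,y0])*k)],True,(0,255,0),1)
    cv2.imwrite(f"pics/ov_{n}.png",c)
```

```text
[ 0.5466 -0.267   0.123 ] [ 0.5356 -0.2737  0.123 ]
[ 0.5364 -0.2717  0.111 ] [ 0.5364 -0.2766  0.111 ]
```

View pics/ov_scene.png

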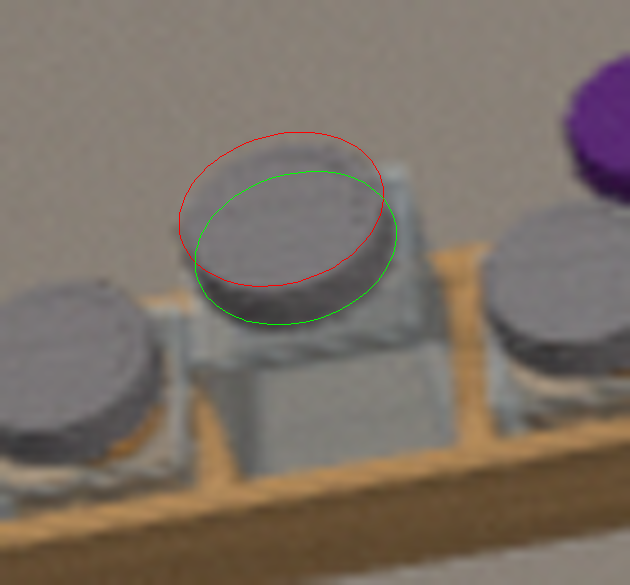

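View pics/ov_top.png

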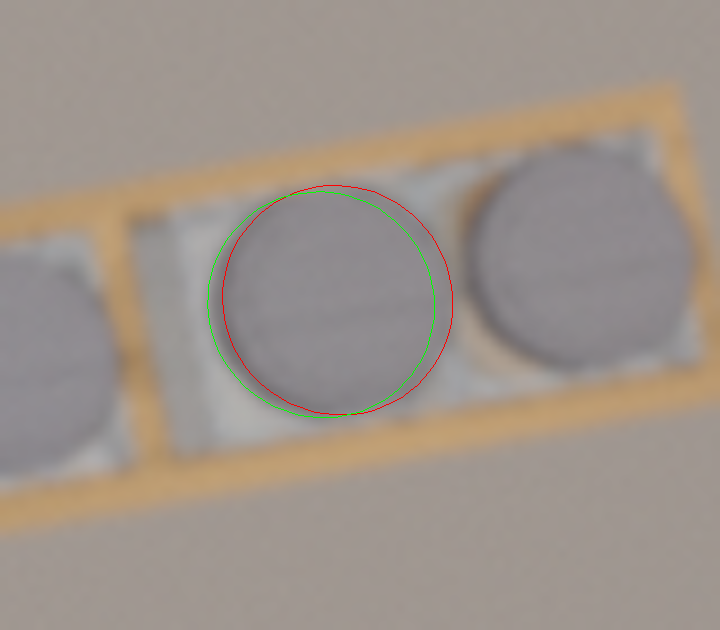

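The overlay shows the lid fits (0.5365, −0.273) within about 2 mm in both views, with its top at 0.123 m, as the text says. I'll descend over it.

```bash
python3 to.py .5365 -.273 .099 11.4; python3 -m crank '3 0 20 0 0 0; 0 -1 20 0 0 0; 0 0 15 0 0 0; 0 0 10 0 0 0; 0 0 0 0 0 0';python3 -m crank '0 0 4 0 0 0; 0 0 0 0 0 0';  python3 to.py .5365 -.273 .099 11.4
```

```text
turn [-0.001  0.001  0.002]
turn [-1.00e-03 -1.00e-03 -3.14e+00]
t 8.3 shift mm [ 3.  -0.3 69.7] pos [ 0.5337 -0.274   0.1687] q [-0.64  0.18  1.82 -0.    1.14 -0.84] F [-0.4 -0.4 -0.5] T [ 0.06 -0.01 -0.04] open 1.0 tilt 0.06 jaw yaw 11.5
time: 8.93
eef_pos: [0.5361, -0.2722, 0.103]
tcp_rot: [0.995, 0.099, -0.001, -0.001]
contact_force: [0.1, 1.0, -0.1]
opening: 1.002
time: 9.18
eef_pos: [0.5369, -0.2728, 0.1007]
tcp_rot: [0.995, 0.099, 0.0, 0.0]
contact_force: [0.4, -0.8, -0.2]
opening: 0.998
turn [ 0.001 -0.     0.   ]
turn [ 1.000e-03  1.000e-03 -3.142e+00]
t 9.18 shift mm [-0.4  0.2  1.7] pos [ 0.5369 -0.2728  0.1007] q [-0.64  0.27  1.86 -0.    1.02 -0.84] F [ 0.4 -0.8 -0.2] T [-0.03  0.   -0.01] open 0.998 tilt 0.04 jaw yaw 11.4
```

```bash
python3 -m crank '0 0 1 0 0 0; 0 0 0 0 0 0; 0 0 0 0 0 0; 0 0 0 0 0 0' 0.5 20; python3 to.py .5365 -.273 .099 11.4;python3 -m crank '0 0 0 0 0 0; 0 0 0 0 0 0' -1 25; python3 to.py .5365 -.273 .099 11.4
python3 - <<'E'
from h import *
im=optics.read_camera("scene")[:,:,::-1]; cv2.imwrite("pics/s5.png",cv2.resize(im[120:230,90:210],None,fx=5,fy=5,interpolation=cv2.INTER_CUBIC))
E
```

```text
time: 9.68
eef_pos: [0.5367, -0.2726, 0.0994]
tcp_rot: [0.995, 0.099, 0.0, 0.0]
contact_force: [0.6, 0.2, -0.3]
opening: 0.756
turn [ 0. -0.  0.]
turn [ 0.     0.    -3.142]
t 9.68 shift mm [-0.3  0.3  0.4] pos [ 0.5367 -0.2726  0.0994] q [-0.64  0.27  1.86 -0.    1.02 -0.84] F [ 0.6  0.2 -0.3] T [-0.03 -0.01  0.06] open 0.756 tilt 0.01 jaw yaw 11.4
time: 9.93
eef_pos: [0.5368, -0.2726, 0.0995]
tcp_rot: [0.995, 0.099, 0.0, 0.0]
contact_force: [-0.1, -0.1, 0.6]
opening: 0.689
turn [ 0. -0.  0.]
turn [ 0.     0.    -3.142]
t 9.93 shift mm [-0.4  0.3  0.5] pos [ 0.5368 -0.2726  0.0995] q [-0.64  0.27  1.86  0.    1.02 -0.84] F [-0.1 -0.1  0.6] T [0.03 0.01 0.  ] open 0.689 tilt 0.02 jaw yaw 11.4
```

View pics/s5.png

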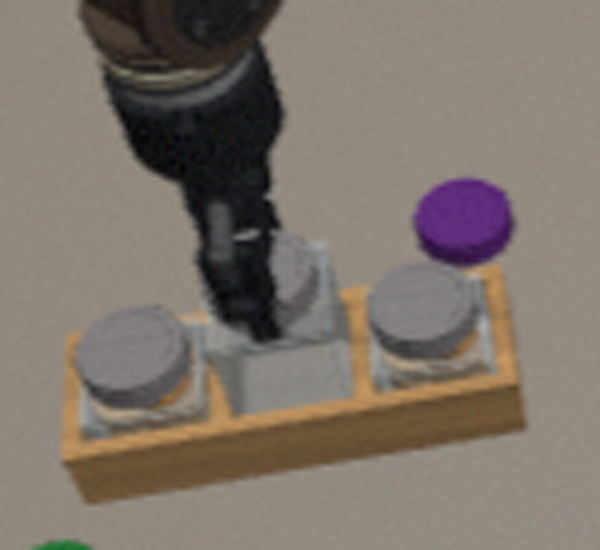

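```bash
python3 -m crank '0 0 0 0 0 0; 0 0 0 0 0 0; 0 0 0 0 0 0' -1 90; python3 to.py .5365 -.273 .099 11.4; python3 -m crank '0 0 0 0 0 -0.05; 0 0 0 0 0 -0.05; 0 0 0 0 0 -0.05; 0 0 0 0 0 0';python3 to.py .5365 -.273 .099 11.4
```

```text
time: 10.35
eef_pos: [0.5369, -0.2727, 0.0998]
tcp_rot: [0.995, 0.099, 0.0, 0.0]
contact_force: [-1.4, 1.2, 4.2]
opening: 0.669
turn [ 0. -0.  0.]
turn [ 1.000e-03  1.000e-03 -3.142e+00]
t 10.35 shift mm [-0.4  0.2  0.8] pos [ 0.5369 -0.2727  0.0998] q [-0.64  0.27  1.86  0.    1.02 -0.84] F [-1.4  1.2  4.2] T [0.12 0.13 0.01] open 0.669 tilt 0.03 jaw yaw 11.4
time: 10.85
eef_pos: [0.5369, -0.2731, 0.0999]
tcp_rot: [0.985, 0.173, 0.0, 0.0]
contact_force: [-1.2, 0.2, 5.2]
opening: 0.666
turn [ 0.001 -0.001  0.148]
turn [ 1.000e-03  1.000e-03 -2.993e+00]
t 10.85 shift mm [-0.4 -0.2  0.9] pos [ 0.5369 -0.2731  0.0999] q [-0.64  0.27  1.86 -0.    1.02 -0.99] F [-1.2  0.2  5.2] T [-0.04  0.18 -0.28] open 0.666 tilt 0.06 jaw yaw 19.9
```

```bash
python3 -m crank '0 0 -0.3 0 0 -0.08; 0 0 -0.2 0 0 -0.08; 0 0 -0.2 0 0 -0.08; 0 0 -0.2 0 0 -0.08';python3 to.py .5365 -.273 .099 11.4; python3 -m crank '0 0 -0.2 0 0 -0.08; 0 0 -0.2 0 0 -0.08; 0 0 -0.2 0 0 -0.08';python3 to.py .5365 -.273 .099 11.4
```

```text
time: 11.35
eef_pos: [0.5365, -0.2733, 0.1005]
tcp_rot: [0.945, 0.328, -0.0, 0.0]
contact_force: [-2.2, -0.5, 4.7]
opening: 0.668
turn [0.001 0.001 0.47 ]
turn [-1.000e-03  1.000e-03 -2.671e+00]
t 11.35 shift mm [ 0.2 -0.2  1.5] pos [ 0.5365 -0.2733  0.1005] q [-0.64  0.27  1.86 -0.    1.02 -1.31] F [-2.2 -0.5  4.7] T [-0.22  0.39 -0.48] open 0.668 tilt 0.06 jaw yaw 38.3
time: 11.72
eef_pos: [0.5362, -0.2735, 0.101]
tcp_rot: [0.898, 0.439, -0.001, 0.0]
contact_force: [-3.1, -1.5, 4.6]
opening: 0.676
turn [0.001 0.002 0.71 ]
turn [-2.000e-03  1.000e-03 -2.431e+00]
t 11.72 shift mm [ 0.6 -0.1  2. ] pos [ 0.5362 -0.2735  0.101 ] q [-0.64  0.27  1.86 -0.    1.02 -1.55] F [-3.1 -1.5  4.6] T [-0.4   0.55 -0.47] open 0.676 tilt 0.1 jaw yaw 52.1
```

```bash
python3 -m crank '0 0 -0.2 0 0 -0.08; 0 0 -0.2 0 0 -0.08; 0 0 -0.2 0 0 -0.08; 0 0 -0.2 0 0 -0.08';python3 to.py .5365 -.273 .099 11.4; python3 -m crank '0 0 -0.2 0 0 -0.08; 0 0 -0.2 0 0 -0.08; 0 0 -0.2 0 0 -0.08; 0 0 -0.1 0 0 -0.05;0 0 0 0 0 0';python3 to.py .5365 -.273 .099 11.4
python3 - <<'E'
from h import *
im=optics.read_camera("scene")[:,:,::-1]; cv2.imwrite("pics/s6.png",cv2.resize(im[120:230,90:210],None,fx=5,fy=5,interpolation=cv2.INTER_CUBIC))
E
```

```text
time: 12.22
eef_pos: [0.536, -0.274, 0.1017]
tcp_rot: [0.817, 0.577, -0.001, 0.001]
contact_force: [-3.2, -3.7, 4.7]
opening: 0.672
turn [1.000e-03 3.000e-03 1.031e+00]
turn [-3.000e-03  1.000e-03 -2.111e+00]
t 12.22 shift mm [1.1 0.2 2.7] pos [ 0.536  -0.274   0.1017] q [-0.64  0.27  1.86 -0.    1.02 -1.87] F [-3.2 -3.7  4.7] T [-0.58  0.59 -0.49] open 0.672 tilt 0.15 jaw yaw 70.4
time: 12.85
eef_pos: [0.536, -0.2744, 0.1023]
tcp_rot: [0.726, 0.688, -0.002, 0.001]
contact_force: [-2.0, -3.5, 3.5]
opening: 0.669
turn [0.002 0.003 1.319]
turn [-0.004  0.002 -1.823]
t 12.85 shift mm [1.4 0.4 3.3] pos [ 0.536  -0.2744  0.1023] q [-0.64  0.26  1.86 -0.    1.02 -2.16] F [-2.  -3.5  3.5] T [-0.7   0.53 -0.33] open 0.669 tilt 0.2 jaw yaw 87.0
```

View pics/s6.png

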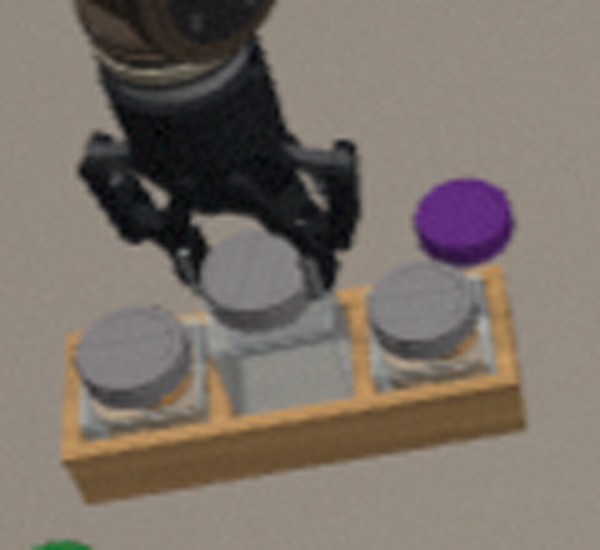

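The lid is now between the jaws, at (255,280), and its grain has clearly turned. I'll measure the grain angle to check that the lid turned with the tool.

Run:
```python
from h import *
im0=cv2.imread("pics/scene0.png"); im1=optics.read_camera("scene")[:,:,::-1].copy()
X,Y=.5365,-.273
# rectify lid top face from each image: 200px = 60mm
def rect(im,z,n="scene"):
    g=np.linspace(-.032,.032,256); gx,gy=np.meshgrid(g,g) # col->y decreasing(right=-y), row-> -x
    P=np.stack([X-gy,Y-gx,0*gx+z],-1).reshape(-1,3)
    uv=proj(n,P).reshape(256,256,2).astype(np.float32)
    return cv2.remap(im,uv[...,0],uv[...,1],cv2.INTER_CUBIC)
def enh(a):
    g=cv2.cvtColor(a,cv2.COLOR_BGR2GRAY).astype(float); g=cv2.GaussianBlur(g,(0,0),3); b=cv2.GaussianBlur(g,(0,0),25)
    return np.uint8(np.clip(128+(g-b)*12,0,255))
A=rect(im0,.123);B=rect(im1,.1255);T=rect(cv2.imread("pics/top0.png"),.123,"top")
cv2.imwrite("pics/grain.png",np.hstack([enh(T),enh(A),enh(B)]))
def ang(a):
    g=enh(a).astype(float); m=np.zeros((256,256)); cv2.circle(m,(128,128),80,1,-1); sc=[]
    for th in range(0,180,2):
        r=cv2.warpAffine(g,cv2.getRotationMatrix2D((128,128),th,1),(256,256))
        sc.append(r[60:196,70:186].mean(1).var())
    sc=np.array(sc); i=np.argsort(sc)[::-1][:5]; return [(int(2*k),round(sc[k],1)) for k in i]
print(ang(T),ang(A),ang(B))
```

```text
[(170, np.float64(115.7)), (172, np.float64(114.4)), (168, np.float64(113.0)), (174, np.float64(109.3)), (166, np.float64(106.6))] [(166, np.float64(155.3)), (168, np.float64(153.8)), (164, np.float64(153.3)), (170, np.float64(149.4)), (162, np.float64(147.3))] [(44, np.float64(2140.9)), (46, np.float64(2130.6)), (42, np.float64(2119.2)), (48, np.float64(2093.4)), (40, np.float64(2082.2))]
```

View pics/grain.png

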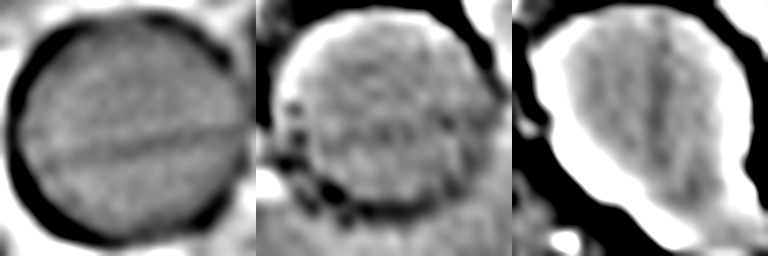

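The grain line turned from about 10° to about 90°, roughly 1.35 rad, which agrees with the tool's 1.32 rad. The threads should be clear, so I'll start the lift gently and watch the force.

```bash
python3 -m crank '0 0 -1 0 0 0; 0 0 -1 0 0 0; 0 0 -1 0 0 0; 0 0 0 0 0 0';python3 to.py .5365 -.273 .134 11.4; python3 -m crank '0 0 -2 0 0 0; 0 0 -2 0 0 0; 0 0 0 0 0 0';python3 to.py .5365 -.273 .134 11.4
python3 - <<'E'
from h import *
im=optics.read_camera("scene")[:,:,::-1]; cv2.imwrite("pics/s7.png",cv2.resize(im[120:230,90:210],None,fx=5,fy=5,interpolation=cv2.INTER_CUBIC))
E
```

```text
time: 13.45
eef_pos: [0.5358, -0.2723, 0.1041]
tcp_rot: [0.725, 0.688, -0.0, -0.001]
contact_force: [-2.6, -4.5, -4.3]
opening: 0.669
turn [-2.00e-03  1.00e-03  1.32e+00]
turn [-1.000e-03 -2.000e-03 -1.822e+00]
t 13.45 shift mm [ -0.6   0.6 -29.9] pos [ 0.5358 -0.2723  0.1041] q [-0.64  0.26  1.86 -0.    1.03 -2.16] F [-2.6 -4.5 -4.3] T [-0.73  0.33 -0.37] open 0.669 tilt 0.13 jaw yaw 87.0
time: 13.82
eef_pos: [0.5375, -0.2722, 0.1103]
tcp_rot: [0.725, 0.689, 0.001, 0.001]
contact_force: [-1.4, -0.1, -0.0]
opening: 0.668
turn [ 1.000e-03 -1.000e-03  1.321e+00]
turn [ 1.00e-03  1.00e-03 -1.82e+00]
t 13.82 shift mm [ -0.9  -0.9 -23.7] pos [ 0.5375 -0.2722  0.1103] q [-0.64  0.25  1.85  0.    1.03 -2.16] F [-1.4 -0.1 -0. ] T [-0.13  0.13  0.01] open 0.668 tilt 0.09 jaw yaw 87.1
```

View pics/s7.png

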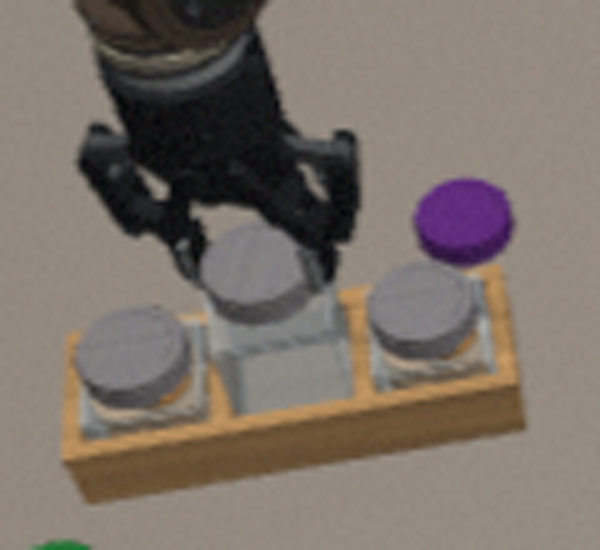

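The lid is free. The forces dropped to about zero and the glass has not moved. I'll lift another 24 mm straight up.

```bash
python3 -m crank '0 0 -5 0 0 0; 0 0 -8 0 0 0; 0 0 -7 0 0 0; 0 0 -4 0 0 0; 0 0 0 0 0 0';python3 -m crank '0 0 0 0 0 0; 0 0 0 0 0 0; 0 0 0 0 0 0; 0 0 0 0 0 0';python3 to.py .5365 -.273 .134 11.4
python3 - <<'E'
from h import *
im=optics.read_camera("scene")[:,:,::-1]; cv2.imwrite("pics/s8.png",cv2.resize(im[110:225,90:275],None,fx=4.3,fy=4.3,interpolation=cv2.INTER_CUBIC))
cv2.imwrite("pics/s8full.png",im)
s0=cv2.imread("pics/scene0.png")
for n,i in(("before",s0),("now",im)):
    h=cv2.cvtColor(np.ascontiguousarray(i),cv2.COLOR_BGR2HSV); m=((h[...,0]>8)&(h[...,0]<22)&(h[...,1]>110)&(h[...,2]>120)).astype(np.uint8)
    k,l,sx,c=cv2.connectedComponentsWithStats(m); print(n,[(c[j].round(1).tolist(),int(sx[j,4])) for j in range(1,k) if sx[j,4]>30])
E
```

```text
time: 14.5
eef_pos: [0.537, -0.2727, 0.134]
tcp_rot: [0.725, 0.689, 0.0, 0.001]
contact_force: [-0.1, 0.4, -0.0]
opening: 0.671
time: 15.0
eef_pos: [0.5366, -0.2725, 0.1332]
tcp_rot: [0.725, 0.689, -0.0, -0.0]
contact_force: [-0.5, -1.1, -0.2]
opening: 0.67
turn [-0.    0.    1.32]
turn [-0.    -0.    -1.822]
t 15.0 shift mm [-0.5 -0.1 -0.8] pos [ 0.5366 -0.2725  0.1332] q [-0.64  0.23  1.84  0.    1.08 -2.16] F [-0.5 -1.1 -0.2] T [ 0.06 -0.03 -0.03] open 0.67 tilt 0.02 jaw yaw 87.0
before [([151.8, 197.6], 433), ([374.8, 180.9], 77), ([347.4, 182.7], 78), ([320.1, 183.5], 76), ([351.6, 203.0], 89), ([382.3, 202.0], 62), ([324.1, 204.6], 90)]
now [([152.2, 197.7], 443), ([374.8, 180.8], 83), ([320.3, 183.5], 83), ([347.7, 182.8], 83), ([249.6, 201.7], 65), ([351.6, 202.9], 92), ([324.2, 204.6], 96)]
```

View pics/s8.png

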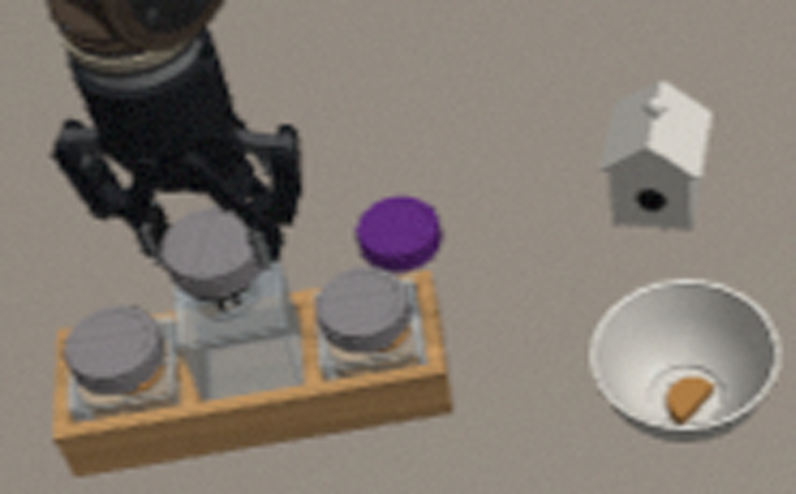

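Run:
```python
from h import *
im=cv2.imread("pics/s8full.png");a=np.linspace(0,6.283,80);x0,y0,k=105,140,8
c=cv2.resize(im[y0:y0+70,x0:x0+75],None,fx=k,fy=k,interpolation=cv2.INTER_CUBIC)
for z,col in((.1565,(0,0,255)),(.1385,(0,255,0))):
    P=proj("scene",np.c_[.5366+.03*np.cos(a),-.2725+.03*np.sin(a),0*a+z]); cv2.polylines(c,[np.int32((P+.5-[x0,y0])*k)],True,col,1)
cv2.imwrite("pics/ov8.png",c)
```

```text
(no output)
```

View pics/ov8.png

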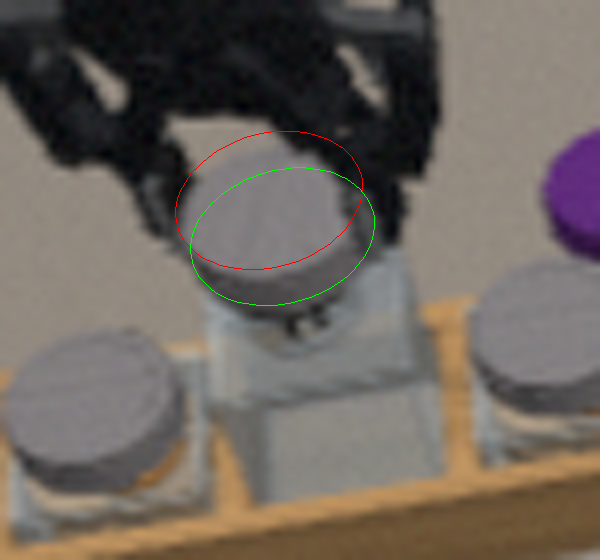

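The overlay fits with the same offset of about 1 px as before the lift. So the lid is level and centred, about 19 mm above the rim, with the jar still in its well. I'm handing in.

```bash
python3 -c "
from plant import ctrl
print(ctrl.sign_off())"
```

```text
the job is handed in; nothing more can be done
None
```

I put the broken biscuit in the bowl, unscrewed the tall jar's lid, and handed in at about 15 s still holding the lid above the mouth. The job reports no verdict, so what follows is from my own checks.

- **Biscuits:** the last picture shows the broken one lying on the bowl's floor. The five whole ones are within about 0.3 px of where they started.
- **Unscrewing:** I turned the tool 1.32 rad anticlockwise at about 0.47 N m. The lid's grain line turned about 1.35 rad, which agrees. I estimate the thread itself at 1.25–1.3 rad, allowing for the jar's play in its well.
- **Lift:** the pull peaked at about 4 N as the lid came free, then dropped to about zero. The jar looked unmoved in its well.
- **Final hold:** the lid is level within 0.02° by the tool's tilt and still. It should be centred within about 3 mm, with its lower edge about 19 mm above the rim.
- **Other objects:** the short jars, the lantern and the bowl look undisturbed in the last crop. I did not check the vase and jug in a picture at the end, but the arm never went near them.

**What disagreed:**
- Heights triangulated from my hand-picked pixels came out 6–12 mm below the text. Overlays at the text's heights fitted both views to about 1 px, so I used those.
- The networks sometimes marked the purple and green look-alikes as the lid. I ignored those and chose by eye.

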